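Load the rinse tray and set the rinse valve

ROBOT

A 7-joint arm with a two-finger parallel gripper is mounted at the origin on the work surface. World frame = base frame: x ahead of the robot, y to its left, z up, the work surface at z = 0. Lengths are in m, angles in rad, forces in N, time in s.
With the tool pointing down it reaches from about 0.425 to 0.875 m from the base axis. Payload 4.7 kg.
Tool frame: the origin (TCP) lies at the very end of the fingers, on their centre line; the grasp point (between the pads) lies 19 mm behind it; z points along the fingers, y is the line along which they close (so a half turn about z gives the same grasp; the last joint's range is limited). The gripper opens to 87 mm and grips with 3 to 60 N. Pads are 19 mm wide; open, the fingers measure 117 mm over their backs; the gripper's body (75 mm by 190 mm) begins 51 mm behind the grasp point.
Start: joints at [1.291, 0.321, -0.07, 1.45, 0.023, 1.371, -0.057], TCP at [0.188, -0.622, 0.223] pointing down, gripper open.
Joint ranges: [-2.86, 2.86], [-0.3, 2.09], [-1.38, 1.24], [0.06, 2.45], [-1.56, 4.7], [0.09, 2.05], [-2.69, 2.69]. Speed limits (rad/s): [2.57, 2.57, 3.14, 3.14, 3.14, 3.14, 3.14].

INTERFACE

Orientations are given as a rotation vector (axis times angle).
In Python, from bench import ctrl, get_image, job gives the robot as it stands.
- The arm moves only by the shell command python3 -m crank 'ROWS' [FORCE]. ROWS is JSON, a list that holds one entry, the list of rows, each a list of 5 numbers: the shift along the tool's x, y, z in mm, then the turn about the tool's z in rad, then the closure, from -1 (fully open) to 1 (shut), so that 0 is half open. A call has 1 to 10 rows; each row shifts and turns the commanded pose from where the row before left it, along the tool's axes as they then stand; what a row does not reach is not made up. A row lasts 1/12 s, in which the tool goes at most 41.7 mm and 7.16 degrees, less where a joint would pass 70% of its speed; a pose out of reach is approached as far as the arm can. A call with a gripper value outside its range is refused whole. The fingers move at their own pace and stop on an object; FORCE is the grip in N (left out, the last holds). Time passes only in rows, so rows that do not move let the fingers close. It gives the time, the measured TCP pose, the force, the opening and the grip force at its end, in the units of the state.
- ctrl.get_state(): the state, without advancing time (a new reading comes with each control period).
- get_image(name): name is "scene" or "top" or "wrist"; returns a dict with "pixels" (384x512x3 uint8, red, green, blue), "fx", "fy", "cx", "cy" (pixels), "T" (4x4, takes a point from camera to world coordinates); the wrist camera has in their place "T_tool_cam" (4x4, takes a point from camera to tool coordinates, whose origin is the TCP and whose axes are the flange's). Camera axes: x right, y down, z forward; pixel columns grow to the right and rows downward; lengths in m; the calibration is good to about 2 mm. A picture is of the moment at which its call begins: read the wrist's pose just before it. There is no depth.
- job.close_job(): hands the job in; it is judged then, once.
The state is a dict: "time": time; "joint_positions": joint angles; "qd": joint speeds; "joint_torque": joint torques, N m; "position": TCP position; "tool_rot": TCP orientation; "ft_force": force on the tool from outside, world axes, zero at the start; "torque": the same for the moment, N m; "grip_width": opening from 0.0 (shut) to 1.0 (fully open); "grip_force": force on a finger pad.
Only numpy, scipy, OpenCV 4.12 (cv2) and the standard library are available. Lean on these libraries where they do the work, as an engineer would, in place of code of your own. Each camera call takes 0.05 s, during which the arm holds its last target. There are 200 camera calls.

TASK

First put the loose sawn block into the empty pocket of the grey rinse tray, sitting fully down on the pocket's floor with its tab in the notch like its neighbours, and let go of it. Then take the red hand wheel by its black revolving handle, close the valve (clockwise from above) right to its stop, back it off exactly two full turns, and finish while still gripping the handle and holding the wheel still there. Leave the two blocks already in the tray and the other things on the bench where they are.

Things in the scene. Friction and masses are not known exactly. Their poses are not given: they have to be found in the camera images.
- block: Loose sawn aluminium block to load, upright on the bench: 50 (x) x 36 (y) x 44 mm high, plus a locating tab at its +x end, 14 mm wide, 16 mm high, reaching 38 mm from the origin. Origin: centre of the body's underside; x points to the tab, z up. Blue stripe on top at the end away from the tab. 180 to 280 g, any yaw.
- block_tab (a point): Middle of the end face of the loose block's tab: 38 mm along the block's +x from its origin, 8 mm above its underside.
- tray: Fixed grey rinse tray, 116 (x) x 290 (y) x 18 mm high; origin: centre of its underside. Three pockets at y = -95, 0, +95 mm, x = 0: each 60 (x) x 46 (y) mm, 12 mm deep, floor 6 mm above the bench. A 24 mm wide notch in each pocket's +x wall takes the tab: blocks fit only tab towards the tray's +x. A copper spray bar lies along y at x = +74 mm, top 29 mm high.
- free_pocket: Thin blue dot (20 mm wide, 0.8 mm high, nothing to touch) at the centre of the floor of the empty pocket, which may be any of the three; origin on the pocket's floor, axes as the tray's.
- seated_a: A block like the loose one, already in a tray pocket; leave it. Origin: centre of its underside, x to its tab. Its top stands 50 mm above the bench.
- seated_b: The other block already in a tray pocket; leave it. Same shape and frame.
- valve_axis (a point): Fixed point on the vertical axis of the hand wheel at its rim height, 95 mm above the bench. Its z is up, its x points to the yellow index post (60 mm high, 90 mm out, beside the wheel). The valve is bolted down: base plate 120 x 120 mm, brass body with pipe stubs along its y to 99 mm each way, all lower than the wheel.
- valve_wheel (a joint): Turn of the red wheel (rad): 0 = closed, at a firm stop; grows as it opens, anticlockwise from above, to 19.0. Two turns = 12.57. The handle stands at this angle from the x axis of valve_axis about z: on the index post's side when closed and after each whole turn. The wheel does not rise, stays where left, and takes about 2 N at the handle to turn.
- handle_grip (a point): Middle of the upright black handle on the wheel's rim, 60 mm from the wheel's axis, 132 mm above the bench. Round, 22 mm thick, from 103 to 157 mm above the bench; it spins freely about its own axis, so it can be gripped from above and carried round in circles without turning the hand. Rim: 14 mm bar, outer radius 67 mm, top 102 mm above the bench.
- oil_bottle: Yellow oil bottle with a red cap, 60 mm wide, 170 mm high, standing; leave it. Origin: centre of the underside.
- hacksaw: Blue hacksaw lying on the bench beyond the work, about 400 x 110 mm; leave it. Origin: middle of the blade, at bench height.
- file: File with a wooden handle, about 300 mm long, lying on the bench beyond the valve; leave it. Origin below the file near the handle's ferrule.
- hammer: Hammer, about 300 mm long, lying between the robot and the valve; leave it.
- square: Steel try square, 160 x 100 mm, lying to the left, nearer the robot than the tray; leave it. Origin under the middle of its stock.
- handle: The same black revolving handle; origin at its foot, on its own axis, 60 mm from the wheel's axis and 103 mm above the bench; it spins about z, so its yaw means nothing.
Not all that is in view belongs to the job. What is shaped like the block but green or purple is not meant.

How it is judged:
On the way, in this order (a step that is already met when the one before it is completed fails the run):
1. the loose block sits in the empty pocket, tab in the notch, let go (horizontal distance between block and free_pocket below 0.008 m and z of block in the frame of tray below 0.0085 m and angle between block's own z axis and vertical below 0.08 rad and x of block_tab in the frame of tray above 0.028 m and contact force between block and the fingers below 0.1 N and linear speed of block below 0.02 m/s), for 0.2 s.
2. the valve is closed to its stop, by the handle (value of joint valve_wheel below 0.08 rad and contact force between handle and the fingers above 1 N), for 0.1 s.
At the end, for the whole second after the job is handed in: Block in the once empty pocket (centre within 8 mm, on the floor within 2.5 mm, upright, tab in the notch), released; wheel, after having been at its stop (below 0.08 rad), still at 12.57 rad within 0.2; fingers grip the handle (over 2 N, within 30 mm of its middle) (horizontal distance between block and free_pocket below 0.008 m and z of block in the frame of tray below 0.0085 m and angle between block's own z axis and vertical below 0.08 rad and x of block_tab in the frame of tray above 0.028 m and contact force between block and the fingers below 0.1 N and value of joint valve_wheel between 12.366 and 12.766 rad and velocity of joint valve_wheel between -0.1 and 0.1 rad/s and contact force between handle and the fingers above 2 N and distance between the grasp point and handle_grip below 0.03 m); the arm keeps its last pose, push and grip.
It fails at once if a block already in the tray is disturbed (distance of any of seated_a, seated_b from where it was at the start of the episode above 0.012 m).
It fails at once if another thing on the bench is knocked away (distance of any of oil_bottle, hacksaw, file, hammer, square from where it was at the start of the episode above 0.03 m or angle between oil_bottle's own z axis and vertical above 0.5 rad).
It also fails if it takes over 67 s, if anything falls off the work surface, if the arm or the gripper's body presses on something with over 40 N, if the wrist force passes 120 N, or if a joint passes its speed limit or range.

## Working session

There is one attempt and no reset: what is moved stays moved. The work goes in short steps, Python scripts to look and compute and a shell command to move; the robot and the scene stay as the last step left them, time stands still between calls to the robot, and variables do not carry over. Pictures are saved under pics/ and viewed, at most 10 in all, crops included, and the job is handed in when it is done.

```bash
ls; mkdir -p pics; python3 - <<'E'
from bench import ctrl,get_image
import cv2,numpy as np,pickle
s=ctrl.get_state();print({k:np.round(v,3) for k,v in s.items()})
d={}
for n in("scene","top"):
    i=get_image(n);d[n]=i;cv2.imwrite(f"pics/{n}0.png",cv2.resize(i["pixels"],(800,600),interpolation=cv2.INTER_CUBIC)[:,:,::-1])
    print(n,i["fx"],i["fy"],i["cx"],i["cy"],np.round(i["T"],3).tolist())
pickle.dump(d,open("d.pkl","wb"))
E
```

```text
pics
{'time': np.float64(0.0), 'joint_positions': array([ 1.291,  0.322, -0.07 ,  1.452,  0.023,  1.371, -0.057]), 'qd': array([ 0.001,  0.001,  0.002,  0.001, -0.001, -0.002,  0.   ]), 'joint_torque': array([-1.0000e-03, -4.9129e+01, -4.0500e-01, -3.1253e+01, -6.4000e-02,
        4.4000e-02,  0.0000e+00]), 'position': array([ 0.188, -0.622,  0.221]), 'tool_rot': array([-3.106e+00, -4.600e-01,  1.000e-03]), 'ft_force': array([ 0.639, -0.683,  0.989]), 'torque': array([ 0.005, -0.009, -0.008]), 'grip_force': np.float64(0.0), 'grip_width': np.float64(0.999)}
scene 422.06735410337933 422.06735410337933 256.2415622699925 194.95836588383023 [[0.239, 0.566, -0.789, 1.515], [0.971, -0.146, 0.189, -0.148], [-0.008, -0.811, -0.585, 0.844], [0.0, 0.0, 0.0, 1.0]]
top 354.98608200964276 354.98608200964276 252.3561772043993 193.37581920085248 [[-0.0, -0.994, 0.111, 0.445], [-1.0, 0.002, 0.018, 0.071], [-0.018, -0.111, -0.994, 1.126], [0.0, 0.0, 0.0, 1.0]]
```

View pics/scene0.png

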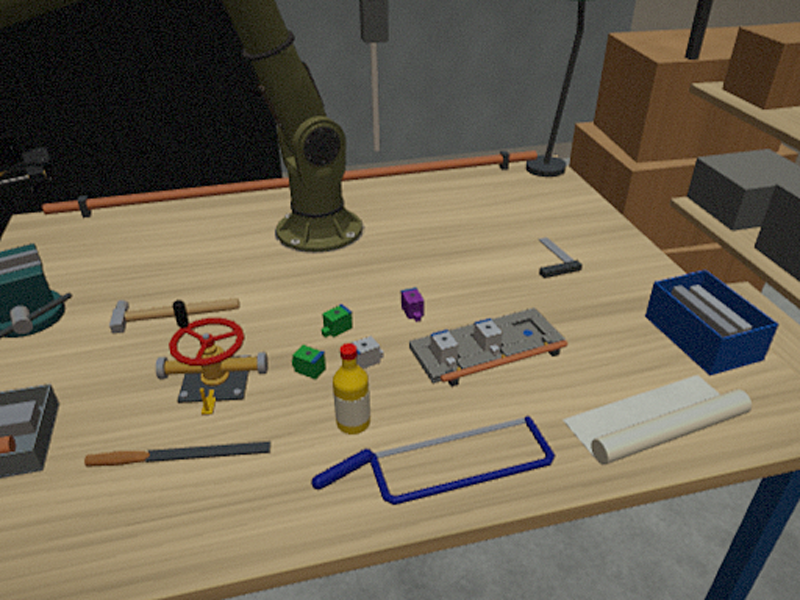

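View pics/top0.png

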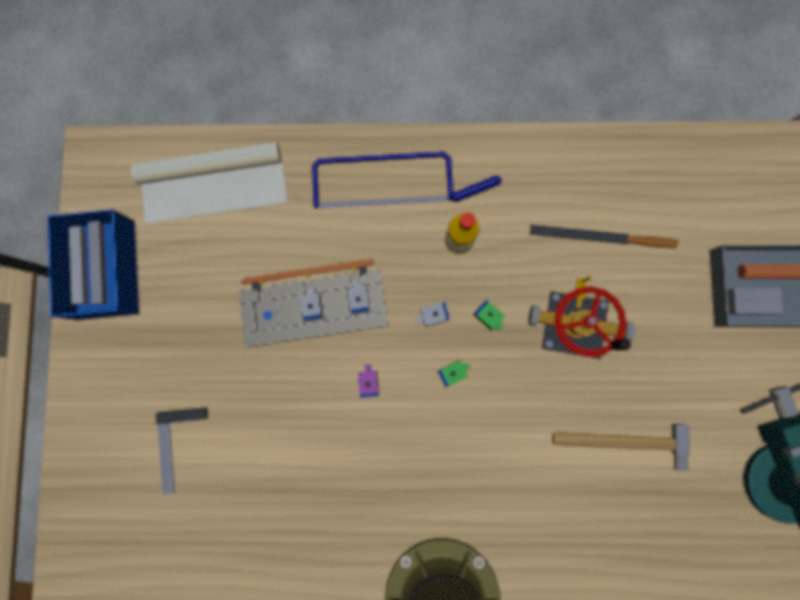

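The scene shows four block-like things. In the enlarged top view they are silver at (434,314), green at (490,315) and (454,373), and purple at (368,382). The silver one fits because it is bare aluminium and outside the tray; in the scene view it is at (367,350), behind the bottle. The blue dot at top (267,315) puts the empty pocket at the tray's left end. I'll confirm with an enlarged crop.

```bash
python3 - <<'E'
import cv2,numpy as np,pickle
d=pickle.load(open("d.pkl","rb"))
a=d["top"]["pixels"][160:260,150:410];b=d["scene"]["pixels"][190:280,100:366]
f=lambda c:cv2.resize(c,None,fx=3,fy=3,interpolation=cv2.INTER_CUBIC)
A,B=f(a),f(b);o=np.zeros((570,800,3),np.uint8);o[:300,:780]=A;o[300:570,:798]=B
cv2.imwrite("pics/crop1.png",o[:,:,::-1])
E
```

```text
(no output)
```

View pics/crop1.png

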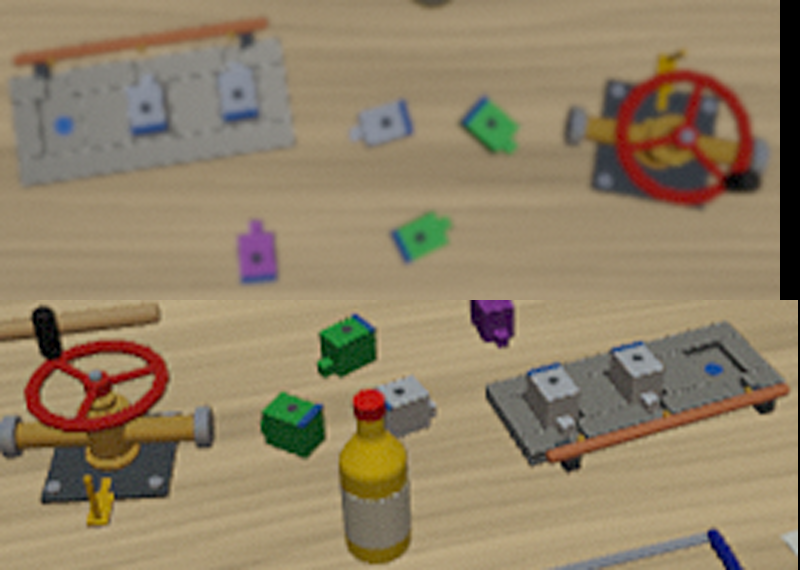

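Crop: the loose silver block has its top hole at top-crop (387,122) and scene-crop (400,391). Its tab is on the left at (357,133) and its stripe on the right. The dot is at (64,126)/(713,369), and the seated holes are at (146,107)/(554,382) and (238,93)/(637,349). The hub is at (687,136)/(97,383).

```bash
cat > h.py <<'E'
import numpy as np,pickle
from scipy.spatial.transform import Rotation as R
def ray(i,u,v,T=None):
    T=i["T"] if T is None else T
    d=T[:3,:3]@np.array([(u-i["cx"])/i["fx"],(v-i["cy"])/i["fy"],1]);return T[:3,3],d/np.linalg.norm(d)
def plane(r,z): o,d=r;return o+d*(z-o[2])/d[2]
def tri(rs):
    A=[np.eye(3)-np.outer(d,d) for o,d in rs];p=np.linalg.solve(sum(A),sum(a@o for a,(o,d) in zip(A,rs)))
    return p,[np.linalg.norm(a@(p-o)) for a,(o,d) in zip(A,rs)]
def toolT(s):
    T=np.eye(4);T[:3,:3]=R.from_rotvec(s["tool_rot"]).as_matrix();T[:3,3]=s["position"];return T
E
python3 - <<'E'
from h import *
d=pickle.load(open("d.pkl","rb"));t,s=d["top"],d["scene"]
tc=lambda x,y:ray(t,(x+.5)/3-.5+150,(y+.5)/3-.5+160)
sc=lambda x,y:ray(s,(x+.5)/3-.5+100,(y-300+.5)/3-.5+190)
for n,a,b,z in[("loose",(387,122),(400,391),.044),("dot",(64,126),(713,369),.0068),("sa",(146,107),(554,382),.05),("sb",(238,93),(637,349),.05),("hub",(687,136),(97,383),.1),("post",(664,100),(97,520),.0),("handletop",(748,178),(43,311),.157)]:
    p,e=tri([tc(*a),sc(*b)]);print(n,p.round(4),np.round(e,4),plane(tc(*a),z).round(4),plane(sc(*b),z).round(4))
# loose top edges: stripe mid, tab end
print("stripe",plane(tc(408,116),.044),"tab",plane(tc(353,134),.016))
for n,u in("tray corners",[(12,78),(285,40),(294,145),(24,186)]),:
    print(n,[plane(tc(*x),.018).round(4) for x in u])
print("bar ends",[plane(tc(*x),.025).round(4) for x in[(15,61),(268,22)]])
E
```

```text
loose [0.5442 0.0119 0.0459] [0.0011 0.0011] [0.5442 0.0107 0.044 ] [0.5421 0.0133 0.044 ]
dot [0.5441 0.3508 0.0074] [0.0005 0.0005] [0.544  0.3504 0.0068] [0.5433 0.3517 0.0068]
sa [0.553  0.2154 0.0345] [0.0434 0.0434] [0.5594 0.2562 0.05  ] [0.5736 0.1641 0.05  ]
sb [0.5826 0.2001 0.0882] [0.0429 0.0429] [0.5736 0.1624 0.05  ] [0.5428 0.263  0.05  ]
hub [ 0.5252 -0.273   0.0984] [0.001 0.001] [ 0.525  -0.2735  0.1   ] [ 0.5279 -0.2717  0.1   ]
post [ 0.5742 -0.2942 -0.0292] [0.0004 0.0004] [ 0.571  -0.2845  0.    ] [ 0.6055 -0.2897  0.    ]
handletop [ 0.4824 -0.3089  0.1579] [0.0016 0.0016] [ 0.4825 -0.3075  0.157 ] [ 0.48   -0.3107  0.157 ]
stripe [ 0.55025465 -0.01068139  0.044     ] tab [0.53420623 0.04474122 0.016     ]
tray corners [array([0.5939, 0.404 , 0.018 ]), array([0.6335, 0.1159, 0.018 ]), array([0.5227, 0.1063, 0.018 ]), array([0.4803, 0.3879, 0.018 ])]
bar ends [array([0.6109, 0.3992, 0.025 ]), array([0.6515, 0.1335, 0.025 ])]
```

```bash
cat >> h.py <<'E'
def plan(goal,yaw=None):
    from bench import ctrl
    s=ctrl.get_state();M=toolT(s);a=np.arctan2(M[1,0],M[0,0])
    dm=M[:3,:3].T@(np.array(goal)-s["position"])*1000
    print("pos",s["position"].round(4),"closing line",(a-np.pi/2).round(3),"tilt",M[2,2].round(4),"shift tool mm (no turn)",dm.round(1),"t",round(s["time"],2),"q",np.round(s["joint_positions"],2))
    if yaw is not None:  # wanted closing-line angle
        w=(a-np.pi/2)-yaw; w=(w+np.pi/2)%np.pi-np.pi/2;print("turn about tool z",w.round(3))
        Rz=R.from_euler('z',w).as_matrix();print("shift after turn",(Rz.T@dm).round(1))
E
python3 - <<'E'
from h import *
d=pickle.load(open("d.pkl","rb"));t,s=d["top"],d["scene"]
k=.64
tv=lambda x,y:ray(t,(x+.5)*k-.5,(y+.5)*k-.5); sv=lambda x,y:ray(s,(x+.5)*k-.5,(y+.5)*k-.5)
print("cap",tri([tv(467,219),sv(348,351)]),"base",plane(sv(352,428),0))
tc=lambda x,y:ray(t,(x+.5)/3-.5+150,(y+.5)/3-.5+160)
sc=lambda x,y:ray(s,(x+.5)/3-.5+100,(y-300+.5)/3-.5+190)
print("posttip",tri([tc(672,58),sc(97,480)]),plane(tc(672,58),.06),plane(sc(97,480),.06))
plan([.5437,.012,.24],.281)
E
```

```text
cap (array([ 0.70032051, -0.03957057,  0.16513806]), [np.float64(0.00041908613127745423), np.float64(0.0004190861312774281)]) base [ 0.7101473  -0.04378353  0.        ]
posttip (array([ 0.60808446, -0.27952607,  0.05057311]), [np.float64(0.0013026651273690681), np.float64(0.001302665127368989)]) [ 0.6067481  -0.27510006  0.06      ] [ 0.61827532 -0.27924676  0.06      ]
pos [ 0.188  -0.6217  0.2216] closing line -1.277 tilt -1.0 shift tool mm (no turn) [ 523.9 -503.6  -17.6] t 0.1 q [ 1.29  0.32 -0.07  1.45  0.02  1.37 -0.06]
turn about tool z -1.558
shift after turn [510.2 517.4 -17.6]
```

```bash
python3 -m crank '[[[22,-21,-3,0,-1],[22,-21,-3,0,-1],[22,-21,-3,0,-1],[22,-21,-3,0,-1],[22,-21,-3,0,-1],[22,-21,-3,0,-1],[22,-21,0,0,-1],[22,-21,0,0,-1],[22,-21,0,0,-1],[22,-21,0,0,-1]]]' 40
python3 -m crank '[[[22,-21,0,0,-1],[22,-21,0,0,-1],[22,-21,0,0,-1],[22,-21,0,0,-1],[22,-21,0,0,-1],[22,-21,0,0,-1],[22,-21,0,0,-1],[22,-21,0,0,-1],[22,-21,0,0,-1],[22,-21,0,0,-1]]]'
python3 -m crank '[[[22,-21,0,0,-1],[22,-21,0,0,-1],[22,-21,0,0,-1],[18,-21,0,0,-1],[0,0,0,-0.12,-1],[0,0,0,-0.12,-1],[0,0,0,-0.12,-1],[0,0,0,-0.12,-1],[0,0,0,-0.12,-1],[0,0,0,-0.12,-1]]]'
python3 -m crank '[[[0,0,0,-0.12,-1],[0,0,0,-0.12,-1],[0,0,0,-0.12,-1],[0,0,0,-0.12,-1],[0,0,0,-0.12,-1],[0,0,0,-0.12,-1],[0,0,0,-0.12,-1],[0,0,0,0,-1],[0,0,0,0,-1]]]'
python3 - <<'E'
from h import *
from bench import ctrl,get_image
import cv2
plan([.5437,.012,.24],.281)
s=ctrl.get_state();i=get_image("wrist");pickle.dump((s,i),open("w1.pkl","wb"))
cv2.imwrite("pics/w1.png",i["pixels"][:,:,::-1]);print(i["T_tool_cam"].round(3).tolist(),i["fx"],i["cx"],i["cy"])
E
```

```text
time: 0.93
position: [0.3383, -0.3559, 0.2402]
tool_rot: [-3.108, -0.46, 0.001]
ft_force: [-0.2, -0.1, -0.3]
grip_width: 1.001
grip_force: 0.0
time: 1.77
position: [0.4879, -0.0914, 0.2403]
tool_rot: [3.108, 0.46, -0.001]
ft_force: [1.2, -1.3, 0.4]
grip_width: 1.003
grip_force: 0.0
time: 2.6
position: [0.5435, 0.012, 0.24]
tool_rot: [-2.742, -1.533, 0.001]
ft_force: [-0.7, 0.4, -0.2]
grip_width: 0.998
grip_force: 0.0
time: 3.35
position: [0.5436, 0.0119, 0.2402]
tool_rot: [-1.89, -2.509, 0.001]
ft_force: [0.2, 0.3, -0.4]
grip_width: 0.997
grip_force: 0.0
pos [0.5436 0.0119 0.2402] closing line 0.28 tilt -1.0 shift tool mm (no turn) [0.1 0.2 0.2] t 3.35 q [ 0.71  0.16 -0.85  1.67  0.12  1.37  0.11]
turn about tool z -0.001
shift after turn [0.1 0.2 0.2]
[[0.001, -0.97, -0.242, 0.066], [1.0, 0.001, -0.0, -0.0], [0.0, -0.242, 0.97, -0.163], [0.0, 0.0, 0.0, 1.0]] 317.68770043944306 255.5879682094903 193.7353370042096
```

View pics/w1.png

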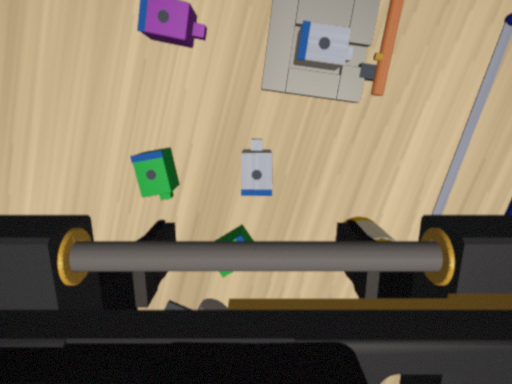

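Wrist view: the silver block is at the centre, with its hole at (256,174), stripe at (257,192) and tab end at (256,141), so it is lined up with the closing line. Next I compute its position.

```bash
python3 - <<'E'
from h import *
import cv2
s,i=pickle.load(open("w1.pkl","rb"));T=toolT(s)@i["T_tool_cam"]
print("hole",plane(ray(i,256.5,174.5,T),.044))
d=pickle.load(open("d.pkl","rb"));t,sc=d["top"],d["scene"]
print(tri([ray(i,256.5,174.5,T),ray(t,387.5/3-.5+150,122.5/3-.5+160),ray(sc,400.5/3-.5+100,91.5/3-.5+190)]))
# edges of the bright top face
p=i["pixels"].astype(int)
for r in(160,175,190): print(r,p[r,236:280].sum(1)//3)
E
```

```text
hole [0.544195   0.01140519 0.044     ]
(array([0.5441508 , 0.01185914, 0.04591746]), [np.float64(0.0001250104031832625), np.float64(0.001022183839162048), np.float64(0.0011407998466148586)])
160 [166 165 168 166 170 176 179 182 181 181 182 184 185 185 184 182 179 178
 180 181 184 185 181 181 180 179 178 179 179 179 180 182 183 181 179 176
 170 172 175 173 172 171 169 166]
175 [166 167 168 171 172 175 179 180 181 180 183 182 183 183 177 150 106  84
  80  79  79  83  80  81  89 123 164 176 179 179 180 181 180 178 177 172
 160 163 167 165 164 165 166 166]
190 [171 172 173 174 161 135 112 110 109 109 111 109 109 105 108 106 106 107
 111 116 116 117 117 113 115 115 114 116 114 114 114 117 115 115 116 129
 152 163 166 166 164 165 165 163]
```

```bash
python3 -m crank '[[[0.5,0,30,0,-1],[0,0,30,0,-1],[0,0,30,0,-1],[0,0,30,0,-1],[0,0,30,0,-1],[0,0,30,0,-1],[0,0,20,0,-1],[0,0,15,0,-1],[0,0,8,0,-1],[0,0,0,0,-1]]]' 40
python3 -m crank '[[[0,0,0,0,1],[0,0,0,0,1],[0,0,0,0,1],[0,0,0,0,1],[0,0,0,0,1],[0,0,0,0,1],[0,0,0,0,1],[0,0,0,0,1],[0,0,0,0,1],[0,0,0,0,1]]]'
python3 -m crank '[[[0,0,-5,0,1],[0,0,-10,0,1],[0,0,-20,0,1],[0,0,-25,0,1],[0,0,-20,0,1],[0,0,-10,0,1],[0,0,-5,0,1],[0,0,0,0,1]]]'
python3 - <<'E'
from h import *
plan([.544,.3505,.13],.152+np.pi/2)
E
```

```text
time: 4.23
position: [0.5422, 0.0124, 0.0157]
tool_rot: [-1.886, -2.509, 0.003]
ft_force: [-0.5, -0.0, 0.6]
grip_width: 1.003
grip_force: 0.0
time: 5.07
position: [0.5437, 0.0124, 0.0176]
tool_rot: [1.886, 2.512, 0.0]
ft_force: [0.7, -0.3, 0.5]
grip_width: 0.41
grip_force: 40.0
time: 5.73
position: [0.5442, 0.0124, 0.1135]
tool_rot: [1.885, 2.511, 0.001]
ft_force: [0.9, -0.0, -1.8]
grip_width: 0.412
grip_force: 40.0
pos [0.5442 0.0124 0.1135] closing line 0.283 tilt -1.0 shift tool mm (no turn) [324.7  94.2 -16.7] t 5.73 q [ 0.66  0.27 -0.83  1.83  0.22  1.14  0.04]
turn about tool z -1.44
shift after turn [-51.1 334.2 -16.7]
```

```bash
python3 -m crank '[[[15,4,-12,0,1],[27,8,-20,0,1],[27,8,-20,0,1],[27,8,-20,0,1],[27,8,-20,0,1],[27,8,-8,0,1],[15,4,0,0,1],[0,0,0,0,1],[0,0,0,0,1]]]'
python3 - <<'E'
from h import *
from bench import ctrl,get_image
import cv2
plan([.544,.3505,.13])
s=ctrl.get_state();i=get_image("wrist");pickle.dump((s,i),open("w2.pkl","wb"))
cv2.imwrite("pics/w2.png",cv2.resize(i["pixels"][:290],(800,453),interpolation=cv2.INTER_CUBIC)[:,:,::-1])
E
```

```text
time: 6.48
position: [0.5424, 0.1862, 0.2118]
tool_rot: [-1.88, -2.515, 0.002]
ft_force: [-0.3, -0.6, -1.6]
grip_width: 0.405
grip_force: 40.0
pos [0.5424 0.1862 0.2118] closing line 0.287 tilt -1.0 shift tool mm (no turn) [157.1  48.2  81.8] t 6.48 q [ 0.41  0.28 -0.93  1.63  0.23  1.34 -0.26]
```

View pics/w2.png

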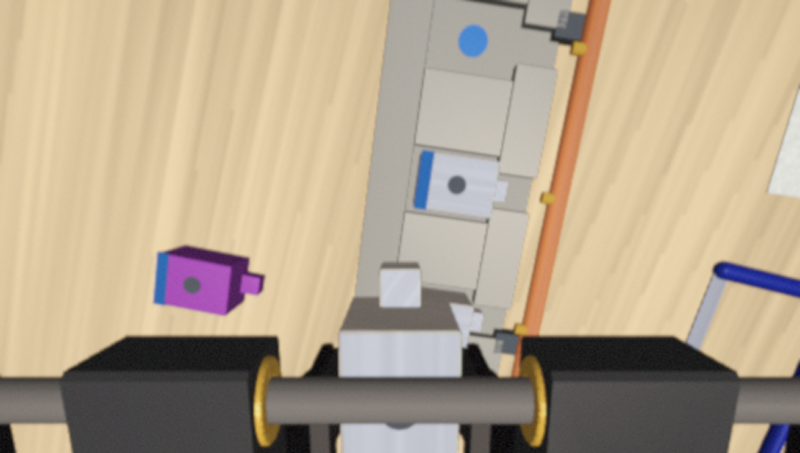

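Wrist view: the dot is at (473,41) and the nearer seated hole at (457,185). The tray's left edge runs (388,3)–(357,290), and the held block is at the bottom centre.

```bash
python3 - <<'E'
from h import *
s,i=pickle.load(open("w2.pkl","rb"));T=toolT(s)@i["T_tool_cam"];k=.64
w=lambda x,y:ray(i,(x+.5)*k-.5,(y+.5)*k-.5,T)
import cv2
p=i["pixels"].astype(int);m=((p[...,2]-p[...,0]>70)&(p[...,2]>150)).astype(np.uint8);m[60:]=0
c=cv2.moments(m,True);u,v=c["m10"]/c["m00"],c["m01"]/c["m00"];print(u/k,v/k,c["m00"])
dot=plane(ray(i,u,v,T),.0068);h=plane(w(457,185),.05);print("dot",dot,"hole",h)
a=plane(w(388,3),.0);b=plane(w(357,290),.0);print("edge yaw z0",np.arctan2(-(a-b)[0],(a-b)[1]));a=plane(w(388,3),.018);b=plane(w(357,290),.018);print("edge yaw",np.arctan2(-(a-b)[0],(a-b)[1]))
e=dot-h;print("yaw dot-hole",np.arctan2(-e[0],e[1]),np.linalg.norm(e[:2]))
d=pickle.load(open("d.pkl","rb"));t,sc=d["top"],d["scene"]
print(tri([ray(i,u,v,T),ray(t,64.5/3-.5+150,126.5/3-.5+160),ray(sc,713.5/3-.5+100,69.5/3-.5+190)]))
# held block hole & tab in tool frame
print("held top hole tool frame", "tab", [np.round((np.linalg.inv(toolT(s))@np.r_[plane(w(400,285),s["position"][2]-.0175+.016),1])[:3],4)])
E
```

```text
472.5246993127148 40.13638316151203 291.0
dot [0.5443587 0.3504865 0.0068   ] hole [0.5588569  0.25637767 0.05      ]
edge yaw z0 0.16173349244920135
edge yaw 0.16173349244920107
yaw dot-hole 0.15285604358760463 0.09521905344393596
(array([0.54419429, 0.35056674, 0.00751398]), [np.float64(0.0002954119538801668), np.float64(0.00045977924848020733), np.float64(0.0006455664893593138)])
held top hole tool frame tab [array([ 0.0315, -0.0003,  0.0015])]
```

```bash
python3 -m crank '[[[15,4,0,0,1],[25,8,0,0.12,1],[0,0,0,0,1]]]' >/dev/null; python3 - <<'E'
from h import *
plan([.5443,.3505,.1],.155-np.pi/2+1.58)
E
```

```text
pos [0.5426 0.23   0.2119] closing line 0.161 tilt -1.0 shift tool mm (no turn) [118.3  21.  112.3] t 6.78 q [ 0.31  0.32 -0.92  1.6   0.25  1.35 -0.47]
turn about tool z -0.004
shift after turn [118.2  21.5 112.3]
```

```bash
python3 -m crank '[[[24,4,10,0,1],[24,4,10,0,1],[24,4,10,0,1],[24,4,10,0,1],[22,5,10,0,1],[0,0,0,0.12,1],[0,0,0,0.12,1],[0,0,0,0.12,1],[0,0,0,0.12,1],[0,0,0,0.12,1]]]'
python3 -m crank '[[[0,0,0,0.12,1],[0,0,0,0.12,1],[0,0,0,0.12,1],[0,0,0,0.12,1],[0,0,0,0.12,1],[0,0,0,0.12,1],[0,0,0,0.12,1],[0,0,0,0.12,1],[0,0,0,0.017,1],[0,0,0,0,1]]]'
python3 - <<'E'
from h import *
plan([.5443,.3505,.024],.155-np.pi/2)
E
```

```text
time: 7.62
position: [0.5459, 0.3439, 0.1613]
tool_rot: [2.656, 1.676, -0.004]
ft_force: [-0.6, -0.5, -1.1]
grip_width: 0.414
grip_force: 40.0
time: 8.45
position: [0.5458, 0.3445, 0.1618]
tool_rot: [3.131, 0.247, -0.002]
ft_force: [-0.3, 0.1, -1.3]
grip_width: 0.414
grip_force: 40.0
pos [0.5458 0.3445 0.1618] closing line -1.413 tilt -1.0 shift tool mm (no turn) [ -0.4  -6.3 137.8] t 8.45 q [-0.14  0.41 -0.6   1.52  0.24  1.28 -2.18]
turn about tool z 0.003
shift after turn [ -0.4  -6.3 137.8]
```

```bash
python3 -m crank '[[[0.5,-3,0,0,1],[0,-3,25,0,1],[0,0,30,0,1],[0,0,30,0,1],[0,0,20,0,1],[0,0,8,0,1],[0,0,0,0,1],[0,0,0,0,1]]]'
python3 - <<'E'
from h import *
from bench import get_image
import cv2
plan([.5443,.3505,.024],.155-np.pi/2)
i=get_image("scene");cv2.imwrite("pics/s2.png",cv2.resize(i["pixels"][170:270,240:400],None,fx=5,fy=5,interpolation=cv2.INTER_CUBIC)[:,:,::-1])
E
```

```text
time: 9.12
position: [0.5455, 0.3522, 0.0501]
tool_rot: [-3.131, -0.247, -0.0]
ft_force: [0.2, 0.1, -2.1]
grip_width: 0.409
grip_force: 40.0
pos [0.5455 0.3522 0.0501] closing line -1.413 tilt -1.0 shift tool mm (no turn) [-1.5  1.5 26.1] t 9.12 q [-0.17  0.52 -0.57  1.62  0.31  1.09 -2.24]
turn about tool z 0.003
shift after turn [-1.5  1.5 26.1]
```

View pics/s2.png

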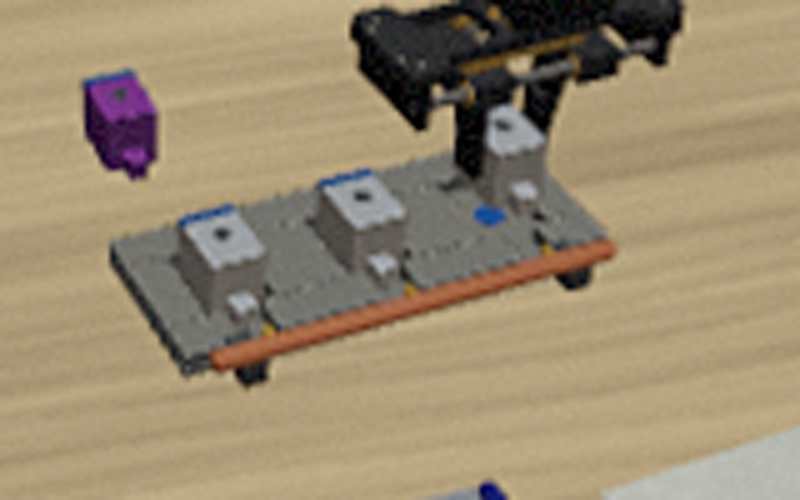

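The block is over the pocket with its tab at (523,193) facing the spray bar, like its neighbours. I lower it now.

```bash
python3 -m crank '[[[-0.6,1.5,4,0,1],[0,0,5,0,1],[0,0,5,0,1],[0,0,5,0,1],[0,0,3,0,1],[0,0,2,0,1],[0,0,1,0,1],[0,0,0,0,1],[0,0,0,0,1]]]'
```

```text
time: 9.92
position: [0.5448, 0.3504, 0.0246]
tool_rot: [-3.132, -0.246, -0.0]
ft_force: [0.2, -0.3, -1.8]
grip_width: 0.41
grip_force: 40.0
```

```bash
python3 -m crank '[[[0,0,1,0,1],[0,0,0.5,0,1],[0,0,0,0,1],[0,0,0,0,-1],[0,0,0,0,-1],[0,0,0,0,-1],[0,0,0,0,-1],[0,0,0,0,-1],[0,0,0,0,-1]]]'
python3 -m crank '[[[0,0,-10,0,-1],[0,0,-25,0,-1],[0,0,-30,0,-1],[0,0,-35,0,-1],[0,0,-35,0,-1],[0,0,-35,0,-1],[0,0,-35,0,-1],[0,0,-15,0,-1],[0,0,0,0,-1]]]'
python3 - <<'E'
from h import *
from bench import ctrl,get_image
import cv2
plan([.4824,-.3085,.24])
i=get_image("scene");a=i["pixels"][190:270,240:400]
pickle.dump(i,open("s3.pkl","wb"))
o=cv2.resize(a,None,fx=5,fy=5,interpolation=cv2.INTER_CUBIC);cv2.imwrite("pics/s3.png",o[:,:,::-1])
E
```

```text
time: 10.67
position: [0.5448, 0.3503, 0.023]
tool_rot: [3.132, 0.246, -0.0]
ft_force: [0.2, 0.5, -0.1]
grip_width: 0.781
grip_force: 0.0
time: 11.42
position: [0.5464, 0.3523, 0.2495]
tool_rot: [-3.128, -0.246, -0.013]
ft_force: [-0.0, 0.7, -0.2]
grip_width: 0.997
grip_force: 0.0
pos [0.5464 0.3523 0.2495] closing line -1.414 tilt -1.0 shift tool mm (no turn) [-166.6  642.6    5.7] t 11.42 q [-0.14  0.36 -0.62  1.4   0.21  1.43 -2.17]
```

View pics/s3.png

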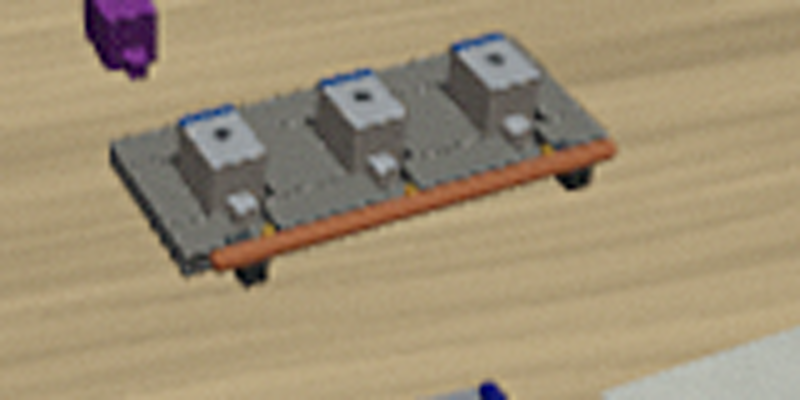

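The block sits in line with its neighbours: the holes at (223,133), (362,96) and (494,60) are evenly spaced and the tab is in the notch. I go on to the valve.

```bash
python3 -m crank '[[[-5,15,0,0,-1],[-9,29,0,0,-1],[-9,29,0,0,-1],[-9,29,0,0,-1],[-9,29,0,0,-1],[-9,29,0,0,-1],[-9,29,0,0,-1],[-9,29,0,0,-1],[-9,29,0,0,-1],[-9,29,0,0,-1]]]'
python3 -m crank '[[[-9,29,0,0,-1],[-9,29,0,0,-1],[-9,29,0,0,-1],[-9,29,0,0,-1],[-9,29,0,0,-1],[-9,29,0,0,-1],[-9,29,0,0,-1],[-9,29,0,0,-1],[-9,29,0,0,-1],[-9,29,0,0,-1]]]'
python3 -m crank '[[[-9,29,0,0,-1],[-9,29,0,0,-1],[-8,15,0,0,-1],[0,0,0,0,-1],[0,0,0,0,-1],[0,0,0,0,-1]]]'
python3 - <<'E'
from h import *
from bench import ctrl,get_image
import cv2
plan([.4824,-.3085,.113])
s=ctrl.get_state();i=get_image("wrist");pickle.dump((s,i),open("w3.pkl","wb"))
cv2.imwrite("pics/w3.png",cv2.resize(i["pixels"][:300],(800,469),interpolation=cv2.INTER_CUBIC)[:,:,::-1])
E
```

```text
time: 12.3
position: [0.5016, 0.0626, 0.2418]
tool_rot: [3.132, 0.246, -0.004]
ft_force: [-0.5, -0.3, -0.7]
grip_width: 1.003
grip_force: 0.0
time: 13.13
position: [0.458, -0.2373, 0.2417]
tool_rot: [-3.131, -0.246, 0.003]
ft_force: [0.4, 0.3, 0.1]
grip_width: 0.999
grip_force: 0.0
time: 13.63
position: [0.4451, -0.3108, 0.2421]
tool_rot: [-3.13, -0.248, 0.002]
ft_force: [0.5, 0.0, -0.8]
grip_width: 1.0
grip_force: 0.0
pos [ 0.4451 -0.3108  0.2421] closing line -1.413 tilt -1.0 shift tool mm (no turn) [ 37.3   3.8 129.1] t 13.63 q [ 0.65  0.09 -0.1   1.69  0.01  1.37 -0.86]
```

View pics/w3.png

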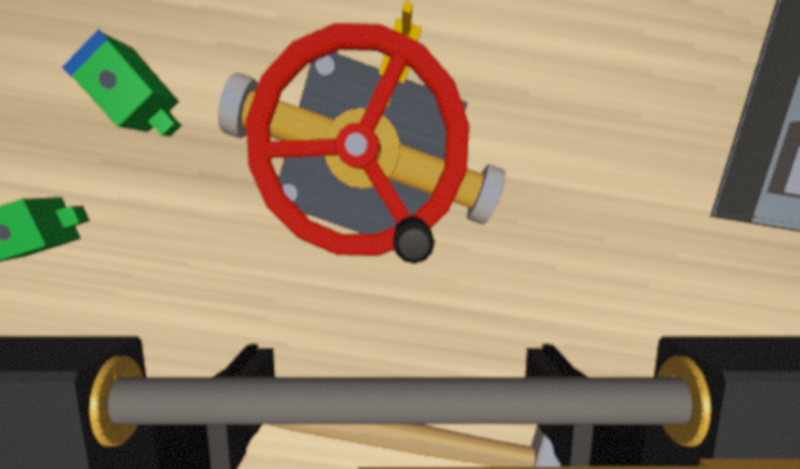

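Wrist view: the handle top is at (413,239) and the hub nut at (356,145). The rim spans x 247–469 and y 24–255, the post tip is at (406,8), and the pipe stubs are at (237,103) and (487,195).

```bash
python3 - <<'E'
from h import *
import cv2
s,i=pickle.load(open("w3.pkl","rb"));T=toolT(s)@i["T_tool_cam"];k=.64
w=lambda x,y:ray(i,(x+.5)*k-.5,(y+.5)*k-.5,T)
h=plane(w(413,239),.157);d=pickle.load(open("d.pkl","rb"))
tc=lambda x,y:ray(d["top"],(x+.5)/3-.5+150,(y+.5)/3-.5+160)
sc=lambda x,y:ray(d["scene"],(x+.5)/3-.5+100,(y-300+.5)/3-.5+190)
print("handle",h,tri([w(413,239),tc(748,178),sc(43,311)]),"hub",tri([w(356,145),tc(687,136),sc(97,383)]))
p=i["pixels"].astype(int);m=((p[...,0]>120)&(p[...,1]<70)&(p[...,2]<70)).astype(np.uint8)
c=max(cv2.findContours(m,cv2.RETR_EXTERNAL,cv2.CHAIN_APPROX_NONE)[0],key=cv2.contourArea)
# circle fit to outer contour in plane z=.095
q=np.array([plane(ray(i,*pt,T),.096)[:2] for pt in c[:,0]])
for _ in range(5):
    x=np.linalg.lstsq(np.c_[2*q,np.ones(len(q))],(q**2).sum(1),rcond=None)[0];r=np.hypot(*(q-x[:2]).T);R0=np.sqrt(x[2]+x[0]**2+x[1]**2)
    q=q[abs(r-R0)<max(.0015,1.5*np.std(r-R0))]
print("rim centre",x[:2],R0)
C=x[:2]
post=plane(w(406,8),.06);print("post",post,"ang",np.arctan2(*(post[:2]-C)[::-1]),np.hypot(*(post[:2]-C)))
a,b=plane(w(237,103),.05),plane(w(487,195),.05);print("y axis ang",np.arctan2(*(a-b)[1::-1])-np.pi/2)
e=h[:2]-C;print("handle r",np.hypot(*e),"ang",np.arctan2(e[1],e[0]))
plan([h[0],h[1],.113])
E
```

```text
handle [ 0.48184669 -0.31120378  0.157     ] (array([ 0.4820269 , -0.30975679,  0.15737202]), [np.float64(0.0014352090164669905), np.float64(0.002287035491066583), np.float64(0.001042819901544459)]) hub (array([ 0.52496025, -0.27246318,  0.09861049]), [np.float64(0.0010044114677128407), np.float64(0.001461964551709501), np.float64(0.0007977332338790475)])
rim centre [ 0.52719397 -0.27051549] 0.06294929866370873
post [ 0.61206759 -0.28753411  0.06      ] ang -0.1978928445636948 0.08656307084511126
y axis ang -0.18187568081923366
handle r 0.06092546631271482 ang -2.4102935129258842
pos [ 0.4455 -0.3105  0.2425] closing line -1.412 tilt -1.0 shift tool mm (no turn) [ 35.9   6.6 129.4] t 13.68 q [ 0.65  0.09 -0.1   1.69  0.01  1.37 -0.86]
```

```bash
python3 -m crank '[[[18,3,0,0,-1],[18,2.5,0,0,-1],[0,0,25,0,-1],[0,0,30,0,-1],[0,0,30,0,-1],[0,0,25,0,-1],[0,0,12,0,-1],[0,0,5,0,-1],[0,0,0,0,-1],[0,0,0,0,-1]]]'
python3 -m crank '[[[0,0,0,0,1],[0,0,0,0,1],[0,0,0,0,1],[0,0,0,0,1],[0,0,0,0,1],[0,0,0,0,1],[0,0,0,0,1],[0,0,0,0,1],[0,0,0,0,1],[0,0,0,0,1]]]' 30
python3 - <<'E'
from h import *
plan([.482,-.31,.115])
from bench import ctrl
s=ctrl.get_state();print(s["ft_force"],s["grip_width"],s["grip_force"])
E
```

```text
time: 14.52
position: [0.4825, -0.3122, 0.1175]
tool_rot: [3.131, 0.247, 0.003]
ft_force: [0.4, 0.5, 0.5]
grip_width: 1.0
grip_force: 0.0
time: 15.35
position: [0.4815, -0.3122, 0.116]
tool_rot: [3.132, 0.246, -0.0]
ft_force: [-0.8, -0.8, -0.4]
grip_width: 0.328
grip_force: 0.0
pos [ 0.4815 -0.3122  0.116 ] closing line -1.414 tilt -1.0 shift tool mm (no turn) [ 0.9 -2.1  1. ] t 15.35 q [ 0.63  0.24 -0.11  1.77  0.03  1.13 -0.91]
[-0.83864776 -0.76256113 -0.35288041] 0.32807734771059655 0.0
```

```bash
python3 -m crank '[[[0,0,0,0,1],[0,0,0,0,1],[0,0,0,0,1]]]'; python3 - <<'E'
import numpy as np
t=np.radians(147+15*np.arange(25));p=60*np.c_[np.cos(t),np.sin(t)];print(np.diff(p,axis=0).round(1).tolist())
E
```

```text
time: 15.6
position: [0.4815, -0.3121, 0.116]
tool_rot: [-3.132, -0.246, 0.0]
ft_force: [-0.3, 0.7, -0.5]
grip_width: 0.241
grip_force: 30.0
[[-6.7, -14.1], [-2.9, -15.4], [1.2, -15.6], [5.2, -14.8], [8.9, -12.9], [11.9, -10.2], [14.1, -6.7], [15.4, -2.9], [15.6, 1.2], [14.8, 5.2], [12.9, 8.9], [10.2, 11.9], [6.7, 14.1], [2.9, 15.4], [-1.2, 15.6], [-5.2, 14.8], [-8.9, 12.9], [-11.9, 10.2], [-14.1, 6.7], [-15.4, 2.9], [-15.6, -1.2], [-14.8, -5.2], [-12.9, -8.9], [-10.2, -11.9]]
```

```bash
python3 -m crank '[[[-6.7,-14.1,0,0,1],[-2.9,-15.4,0,0,1],[1.2,-15.6,0,0,1],[5.2,-14.8,0,0,1],[0,0,0,0,1],[0,0,0,0,1]]]'
python3 -m crank '[[[8.9,-12.9,0,0,1],[11.9,-10.2,0,0,1],[14.1,-6.7,0,0,1],[15.4,-2.9,0,0,1],[0,0,0,0,1],[0,0,0,0,1]]]'
```

```text
time: 16.1
position: [0.47, -0.2515, 0.116]
tool_rot: [-3.131, -0.25, -0.002]
ft_force: [2.9, 1.7, -3.0]
grip_width: 0.239
grip_force: 30.0
time: 16.6
position: [0.5139, -0.2136, 0.116]
tool_rot: [-3.132, -0.246, -0.0]
ft_force: [2.3, 0.2, -1.7]
grip_width: 0.244
grip_force: 30.0
```

```bash
python3 -m crank '[[[15.6,1.2,0,0,1],[14.8,5.2,0,0,1],[12.9,8.9,0,0,1],[10.2,11.9,0,0,1],[6.7,14.1,0,0,1],[2.9,15.4,0,0,1],[-1.2,15.6,0,0,1],[0,0,0,0,1]]]'
python3 -m crank '[[[-2.6,7.4,0,0,1],[0,0,0,0,1]]]'
python3 -m crank '[[[-2.6,7.4,0,0,1],[0,0,0,0,1]]]'
```

```text
time: 17.27
position: [0.5858, -0.2799, 0.1161]
tool_rot: [3.129, 0.239, 0.002]
ft_force: [5.2, -3.9, -2.2]
grip_width: 0.242
grip_force: 30.0
time: 17.43
position: [0.5853, -0.2829, 0.1161]
tool_rot: [-3.131, -0.244, -0.005]
ft_force: [6.3, 1.0, -3.7]
grip_width: 0.245
grip_force: 30.0
time: 17.6
position: [0.5853, -0.283, 0.1161]
tool_rot: [-3.121, -0.251, -0.005]
ft_force: [5.7, 12.0, -0.1]
grip_width: 0.241
grip_force: 30.0
```

```bash
python3 -m crank '[[[-2,5,0,0,1],[0,0,0,0,1],[0,0,0,0,1],[0,0,0,0,1]]]'
python3 - <<'E'
from h import *
from bench import get_image
import cv2
plan([.5853,-.283,.116])
C=np.array([.5268,-.2725])
t=get_image("top");w=get_image("wrist")
o=np.zeros((600,800,3),np.uint8);o[:300,:]=cv2.resize(t["pixels"][165:245,310:452],(800,300),interpolation=cv2.INTER_CUBIC)[:,:800]
i=get_image("scene");o[300:,:400]=cv2.resize(i["pixels"][180:280,80:213],(400,300),interpolation=cv2.INTER_CUBIC);o[300:,400:]=cv2.resize(w["pixels"],(400,300))
cv2.imwrite("pics/v1.png",o[:,:,::-1])
E
```

```text
time: 17.93
position: [0.5853, -0.2832, 0.116]
tool_rot: [-3.116, -0.258, -0.006]
ft_force: [5.4, 18.2, 1.2]
grip_width: 0.243
grip_force: 30.0
pos [ 0.5853 -0.2832  0.116 ] closing line -1.406 tilt -0.9999 shift tool mm (no turn) [ 0.  -0.2  0. ] t 17.93 q [ 0.54  0.4  -0.16  1.57  0.05  1.18 -1.03]
```

View pics/v1.png

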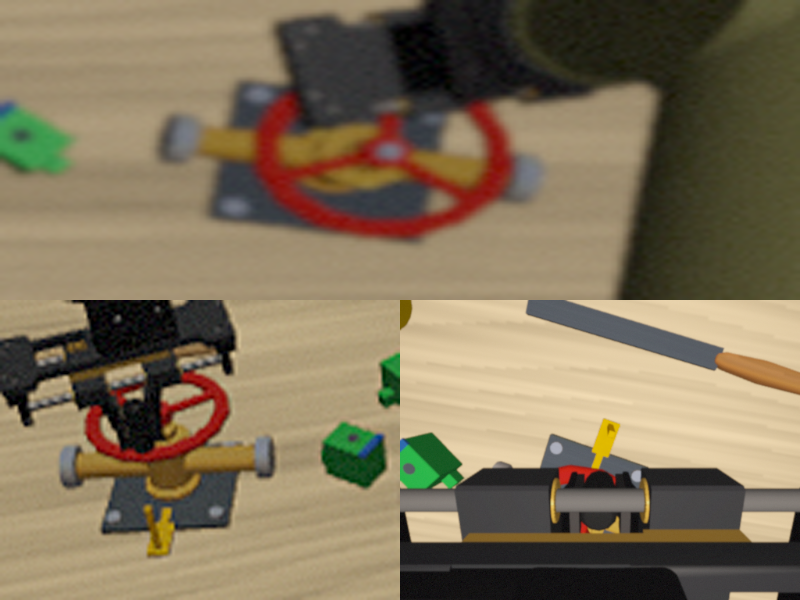

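The firm stop is reached. The handle is on the post side, and the force rises from 12 to 18 N with no motion. Now I back off two turns.

```bash
python3 - <<'E'
import numpy as np
t=np.radians(19.5-15*np.arange(25));p=60*np.c_[np.cos(t),np.sin(t)];print(np.diff(p,axis=0).round(1).tolist())
E
python3 -m crank '[[[2.5,-7.5,0,0,1],[0,0,0,0,1],[0,0,0,0,1]]]'
```

```text
[[3.3, -15.3], [-0.8, -15.6], [-4.8, -14.9], [-8.5, -13.1], [-11.6, -10.5], [-14.0, -7.1], [-15.3, -3.3], [-15.6, 0.8], [-14.9, 4.8], [-13.1, 8.5], [-10.5, 11.6], [-7.1, 14.0], [-3.3, 15.3], [0.8, 15.6], [4.8, 14.9], [8.5, 13.1], [11.6, 10.5], [14.0, 7.1], [15.3, 3.3], [15.6, -0.8], [14.9, -4.8], [13.1, -8.5], [10.5, -11.6], [7.1, -14.0]]
time: 18.33
position: [0.5853, -0.283, 0.1161]
tool_rot: [-3.127, -0.251, -0.006]
ft_force: [6.5, 7.9, -1.9]
grip_width: 0.24
grip_force: 30.0
```

```bash
python3 -m crank '[[[2.5,-5,0,0,1],[3.3,-15.3,0,0,1],[-0.8,-15.6,0,0,1],[-4.8,-14.9,0,0,1],[-8.5,-13.1,0,0,1],[-11.6,-10.5,0,0,1],[0,0,0,0,1],[0,0,0,0,1]]]'
python3 - <<'E'
from h import *
from bench import ctrl
s=ctrl.get_state();e=s["position"][:2]-[.5268,-.2725];print(np.hypot(*e),np.degrees(np.arctan2(e[1],e[0])),s["ft_force"])
E
```

```text
time: 19.0
position: [0.5503, -0.2173, 0.116]
tool_rot: [-3.131, -0.245, 0.004]
ft_force: [-0.4, 2.1, 0.2]
grip_width: 0.241
grip_force: 30.0
0.059979459677443885 66.93189135961417 [-0.44620179  2.12344479  0.23127487]
```

```bash
cat > chk.py <<'E'
from h import *
from bench import ctrl
s=ctrl.get_state();e=s["position"][:2]-[.5268,-.2725];print("r %.4f ang %.1f"%(np.hypot(*e),np.degrees(np.arctan2(e[1],e[0]))),s["ft_force"].round(1))
E
python3 -m crank '[[[-13.5,-6.5,0,0,1],[-15.3,-3.3,0,0,1],[-15.6,0.8,0,0,1],[-14.9,4.8,0,0,1],[-13.1,8.5,0,0,1],[-10.5,11.6,0,0,1],[-7.1,14,0,0,1],[-3.3,15.3,0,0,1],[0.8,15.6,0,0,1],[0,0,0,0,1]]]'; python3 chk.py
python3 -m crank '[[[4.8,14.9,0,0,1],[8.5,13.1,0,0,1],[11.6,10.5,0,0,1],[14,7.1,0,0,1],[15.3,3.3,0,0,1],[15.6,-0.8,0,0,1],[14.9,-4.8,0,0,1],[13.1,-8.5,0,0,1],[0,0,0,0,1],[0,0,0,0,1]]]'; python3 chk.py
```

```text
time: 19.83
position: [0.4712, -0.2958, 0.1161]
tool_rot: [3.13, 0.24, 0.004]
ft_force: [2.0, -0.4, -1.4]
grip_width: 0.245
grip_force: 30.0
r 0.0603 ang -157.3 [ 2.  -0.4 -1.4]
time: 20.67
position: [0.5733, -0.3098, 0.116]
tool_rot: [-3.131, -0.249, -0.001]
ft_force: [0.6, 3.1, 1.4]
grip_width: 0.241
grip_force: 30.0
r 0.0596 ang -38.7 [0.6 3.1 1.4]
```

```bash
python3 -m crank '[[[10.5,-11.6,0,0,1],[7.1,-14,0,0,1],[3.3,-15.3,0,0,1],[-0.8,-15.6,0,0,1],[-4.8,-14.9,0,0,1],[-8.5,-13.1,0,0,1],[-11.6,-10.5,0,0,1],[-14,-7.1,0,0,1],[0,0,0,0,1],[0,0,0,0,1]]]'; python3 chk.py
python3 -m crank '[[[-15.3,-3.3,0,0,1],[-15.6,0.8,0,0,1],[-14.9,4.8,0,0,1],[-13.1,8.5,0,0,1],[-10.5,11.6,0,0,1],[-7.1,14,0,0,1],[-3.3,15.3,0,0,1],[0.8,15.6,0,0,1],[0,0,0,0,1],[0,0,0,0,1]]]'; python3 chk.py
python3 -m crank '[[[4.8,14.9,0,0,1],[8.5,13.1,0,0,1],[11.6,10.5,0,0,1],[14,7.1,0,0,1],[15.3,3.3,0,0,1],[15.6,-0.8,0,0,1],[14.9,-4.8,0,0,1],[13.1,-8.5,0,0,1],[0,0,0,0,1],[0,0,0,0,1]]]'; python3 chk.py
```

```text
time: 21.5
position: [0.5359, -0.213, 0.116]
tool_rot: [-3.132, -0.245, 0.003]
ft_force: [-2.6, -1.1, 0.2]
grip_width: 0.238
grip_force: 30.0
r 0.0602 ang 81.3 [-2.6 -1.1  0.2]
time: 22.33
position: [0.4701, -0.2931, 0.116]
tool_rot: [3.131, 0.244, 0.0]
ft_force: [1.1, -1.6, -0.8]
grip_width: 0.241
grip_force: 30.0
r 0.0603 ang -160.0 [ 1.1 -1.6 -0.8]
time: 23.17
position: [0.5745, -0.3081, 0.1161]
tool_rot: [-3.13, -0.252, -0.005]
ft_force: [3.7, -0.1, -0.7]
grip_width: 0.24
grip_force: 30.0
r 0.0595 ang -36.7 [ 3.7 -0.1 -0.7]
```

```bash
python3 -m crank '[[[10.5,-11.6,0,0,1],[5.2,-10.5,0,0,1],[0,0,0,0,1],[0,0,0,0,1],[0,0,0,0,1]]]'; python3 chk.py
```

```text
time: 23.58
position: [0.5848, -0.2856, 0.1161]
tool_rot: [-3.131, -0.248, -0.002]
ft_force: [4.2, 0.9, -2.0]
grip_width: 0.244
grip_force: 30.0
r 0.0594 ang -12.8 [ 4.2  0.9 -2. ]
```

Two degrees short, so I add a small correction and hold.

```bash
python3 -m crank '[[[1.2,-2.5,0,0,1],[0,0,0,0,1],[0,0,0,0,1],[0,0,0,0,1],[0,0,0,0,1]]]'; python3 chk.py
python3 - <<'E'
import numpy as np,cv2,pickle
from bench import get_image,ctrl
a=pickle.load(open("s3.pkl","rb"))["pixels"].astype(int)[190:270,240:400];b=get_image("scene")["pixels"].astype(int)[190:270,240:400]
print("tray diff",np.abs(a-b)[:, 0:140].mean(),(np.abs(a-b).max(2)>40).sum());print(np.abs(ctrl.get_state()["qd"]).max())
E
```

```text
time: 24.0
position: [0.5849, -0.2852, 0.1161]
tool_rot: [3.131, 0.245, 0.0]
ft_force: [2.8, -2.3, -2.1]
grip_width: 0.239
grip_force: 30.0
r 0.0595 ang -12.3 [ 2.8 -2.3 -2.1]
tray diff 2.499702380952381 0
0.0021572605524969373
```

```bash
python3 -m crank '[[[0.6,-2,0,0,1],[0,0,0,0,1],[0,0,0,0,1],[0,0,0,0,1],[0,0,0,0,1],[0,0,0,0,1]]]'; python3 chk.py; python3 -c "
from bench import job;print(job.close_job())"
```

```text
time: 24.55
position: [0.5854, -0.2824, 0.1161]
tool_rot: [3.132, 0.246, 0.001]
ft_force: [3.6, -2.9, -2.5]
grip_width: 0.243
grip_force: 30.0
r 0.0595 ang -9.6 [ 3.6 -2.9 -2.5]
the job is handed in; nothing more can be done
None
```

I handed the job in at about 24.6 s: the block is seated in the empty pocket and released, and the valve was closed to its stop, then backed off two turns (within about 1° by the arm's pose) with the handle still gripped; no verdict came back.

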